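# Check the pasta rollers with the feeler gauge

### The job

Check the roller gap of the pasta machine: take the yellow feeler gauge (the thick blade) out of the wooden rack and slide its blade down between the two rollers, so that it drags as it spreads them, until its handle sits on the rollers. Let go and leave it standing there upright; leave the blue gauge alone in the rack.

Things in the scene. Friction and masses are not known exactly. Their poses are not given: they have to be found in the camera images.
- gauge_yellow: Feeler gauge with yellow handle, 70 g, upright in the rack. Origin: centre of the handle's underside (shoulder), on the rack's top; z up. Handle 24 mm along x, 36 along y, 60 high: grip across x, 38 mm above the origin. Below it a steel blade 9 mm thick (x), 30 wide (y), 55 long: lift by over 55 mm to free it. A half turn about z makes no difference.
- gauge_blue: The other gauge, not to be moved: same shape, origin and axes, but a blue handle and a blade only 3 mm thick, which would not drag. Both stand in a fixed wooden rack, 64 x 150 mm, its top 65 mm above the worktop, in two slots 84 mm apart along its length; either gauge may be in either slot. A wall cabinet hangs 0.49 m above the worktop, from x = 0.58 m back.
- pasta_machine: Fixed steel pasta machine, 150 x 172 x 125 mm, crank at +y. Origin: centre of its underside; z up. Two level rollers, radius 25 mm, length 140, lie along its y axis, axes 100 mm up; the 6 mm gap between them is at x = 0. Blade's y along machine's y, push straight down; drag 3 to 12 N. Seated on both rollers, the gauge's origin is 118 mm above and 1.5 mm to -x of this origin.
- roller (a joint): How far the near (-x), sprung roller is pushed away from the far, fixed one, m: 0 with nothing between them (gap 6 mm), 0.003 with the 9 mm blade between them, at most 0.006. Spring 400 N/m with 1 N preload.
Not all that is in view belongs to the job. There is more than one size of the gauge_yellow; the job needs the smallest.

How it is judged (in metres and radians):
On the way:
1. the yellow gauge, held by the fingers, drags between the rollers and spreads them (value of joint roller above 0.0015 m and contact force between gauge_yellow and pasta_machine above 0.8 N and contact force between the fingers and gauge_yellow above 1 N), for 0.2 s.
At the end, for the whole second after the job is handed in: The yellow gauge stands between the rollers, its blade spreading them by more than 1.5 mm, its handle's underside within 12 mm of seated on the rollers, anywhere along them, within about 11 degrees of upright, at rest and released (value of joint roller above 0.0015 m and z of gauge_yellow in the frame of pasta_machine between 0.105 and 0.13 m and x of gauge_yellow in the frame of pasta_machine between -0.015 and 0.012 m and y of gauge_yellow in the frame of pasta_machine between -0.055 and 0.055 m and angle between gauge_yellow's own z axis and vertical below 0.2 rad and linear speed of gauge_yellow below 0.02 m/s); the robot touches nothing.
It fails at once if the blue gauge is moved by more than 30 mm (distance of gauge_blue from where it was at the start of the episode above 0.03 m).
It also fails if it takes over 35 s, if anything falls off the work surface, if the arm or the gripper's body presses on something with over 40 N, if the wrist force passes 120 N, or if a joint passes its speed limit or range.

### The arm

A 6-joint arm with a two-finger parallel gripper is mounted at the origin on a cart in front of the work surface, level with it; the furniture and walls round the work are solid. World frame = base frame: x ahead of the robot, y to its left, z up, the work surface at z = 0. Lengths are in mm, angles in rad, forces in N, time in s.
With the tool pointing down it reaches from about 300 to 775 mm from the base axis. Payload 14.6 kg.
Tool frame: the origin (TCP) lies between the finger pads; the fingertips stand 25 mm ahead of it and the grasp point (between the pads) lies 6 mm ahead of it; z points along the fingers, y is the line along which they close (so a half turn about z gives the same grasp; the last joint's range is limited). The gripper opens to 94 mm and grips with 3 to 60 N. Pads are 16 mm wide; open, the fingers measure 119 mm over their backs; the gripper's body (75 mm by 177 mm) begins 78 mm behind the grasp point.
Start: joints at [-1.223, 0.3, 1.521, -0, 1.321, -0.067], TCP at [221.646, -503.351, 230.446] pointing down, gripper open.
Joint ranges: [-3.03, 3.03], [-0.79, 2.21], [0.23, 2.52], [-1.04, 4.18], [0, 3.07], [-2.55, 2.55]. Speed limits (rad/s): [2.22, 2.22, 2.57, 3.14, 3.14, 3.14].

### API

Orientations are given as [roll, pitch, yaw] about the fixed x, y, z axes, in that order (R = Rz(yaw) Ry(pitch) Rx(roll)).
In Python, from cell import manip gives the robot as it stands. The module is installed in compiled form; this text tells all that it offers.
- The arm moves only by the tool step_arm, never from a script. Its argument "series" is one flat list of numbers, 5 for each row, row after row: the shift along the world's x, y, z in mm, then the turn about the world's z in rad, then the closure, from 0 (fully open) to 1 (shut). In form: [dx, dy, dz, spin, jaw, dx, dy, dz, spin, jaw, ...]. A call has 1 to 20 rows; each row shifts and turns the commanded pose from where the row before left it; what a row does not reach is not made up. A row lasts 1/8 s, in which the tool goes at most 62.5 mm and 10.7 degrees, less where a joint would pass 70% of its speed; a pose out of reach is approached as far as the arm can. A call is refused whole if a number of a shift passes 62.5 or a number of a turn 0.188, either way. A call with a gripper value outside its range is refused whole. The fingers move at their own pace and stop on an object; "squeeze" is the grip in N (left out, the last holds). Time passes only in rows, so rows that do not move let the fingers close. It gives the time, the measured TCP pose, the force, the opening and the grip force at its end, in the units of the state.
- manip.read_state(): the state, without advancing time (a new reading comes with each control period).
- manip.camera(name): name is "side" or "top"; returns (picture, depth): 420x560x3 uint8, blue, green, red; 420x560 float32, mm along the optical axis (not along the pixel's ray), 0 where there is no reading.
- manip.camera_info(name): a dict with "fovy" (degrees; the focal length in pixels is half the picture's height over the tangent of half this angle, whatever the lens; pixels are square), "cx", "cy" (the principal point, pixels), "eye" and "orientation" of the camera in the world. Camera axes: x right, y down, z forward; pixel columns grow to the right and rows downward; lengths in mm; the calibration is good to about 2 mm. A picture is of the moment at which its call begins. camera_info takes no time and is no camera call.
- manip.sign_off(): hands the job in; it is judged then, once.
The state is a dict: "clock": time; "joints": joint angles; "qd": joint speeds; "effort": joint torques, N m; "eef_pos": TCP position; "eef_rot": TCP orientation; "wrist_force": force on the tool from outside, world axes, zero at the start; "moment": the same for the moment, N m; "finger_gap": finger opening in mm; "finger_force": force on a finger pad.
Only numpy, scipy, OpenCV 4.12 (cv2) and the standard library are available. Lean on these libraries where they do the work, as an engineer would, in place of code of your own. Each camera call takes 0.05 s, during which the arm holds its last target. There are 200 camera calls.

## Working session

There is one attempt and no reset: what is moved stays moved. The work goes in short steps, Python scripts to look and compute and a tool call to move; the robot and the scene stay as the last step left them, time stands still between calls to the robot, and variables do not carry over. Pictures are saved under pics/ and viewed, at most 10 in all, crops included, and the job is handed in when it is done.

Besides the shell and the picture viewer there is one more tool, called after "Call:" as name(argument=value, ...) on one line, values as JSON. step_arm: Moves the arm, as the interface text tells. Its arguments: {"type":"object","properties":{"series":{"type":"array"},"squeeze":{"type":"number"}},"required":["series"]}

```bash
mkdir -p pics; cat > h.py <<'E'
import numpy as np, cv2
from cell import manip
from scipy.spatial.transform import Rotation as R
def cam(n):
    p,d=manip.camera(n); i=manip.camera_info(n)
    f=210/np.tan(np.radians(i["fovy"])/2)
    o=np.array(i["orientation"],float)
    M=o if o.shape==(3,3) else R.from_euler("xyz",o).as_matrix()
    v,u=np.mgrid[0:420,0:560]
    c=np.stack([(u-i["cx"])/f*d,(v-i["cy"])/f*d,d],-1)
    return p,d,c@M.T+np.array(i["eye"])
E
python3 - <<'E'
from h import *
for n in("side","top"):
    p,d,W=cam(n); cv2.imwrite(f"pics/{n}0.png",p); np.savez(f"{n}0.npz",p=p,W=W,d=d); print(manip.camera_info(n))
print(manip.read_state())
E
```

```text
{'fovy': 51.056653902909915, 'cx': 273.92900361025585, 'cy': 209.31467047783337, 'eye': array([ 203.42828154, -777.97508589,  403.8578562 ]), 'orientation': array([-1.93169527, -0.00296779, -0.28048758])}
{'fovy': 45.1535276206299, 'cx': 277.84469727810654, 'cy': 207.6006203376459, 'eye': array([ 216.51919195,    2.82498954, 1132.74240909]), 'orientation': array([-2.95817493e+00,  1.49022462e-03, -1.58317250e+00])}
{'clock': 0.1, 'joints': array([-1.22262938e+00,  3.00421748e-01,  1.52150393e+00, -7.64595927e-07,
        1.32070830e+00, -6.66037958e-02]), 'qd': array([-0.00099652, -0.00062624, -0.00072393, -0.0019299 ,  0.00052916,
       -0.00129403]), 'effort': array([ 7.07568997e-04, -5.32645118e+01, -3.53287375e+01,  7.09506450e-02,
        2.34713947e-02, -7.29455860e-05]), 'eef_pos': array([ 221.56379593, -503.17263832,  229.94602692]), 'eef_rot': array([-3.14055359e+00, -6.85658441e-05,  4.14770893e-01]), 'wrist_force': array([ 0.0473545 , -0.17890946,  0.26488168]), 'moment': array([-0.04855964,  0.00694454,  0.03304675]), 'finger_force': 0.0, 'finger_gap': 93.64621478646048}
```

View pics/side0.png

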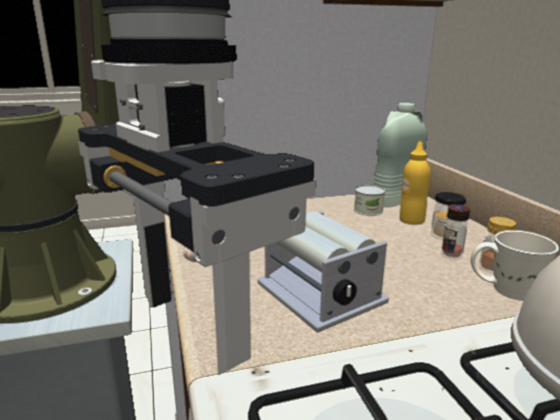

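View pics/top0.png

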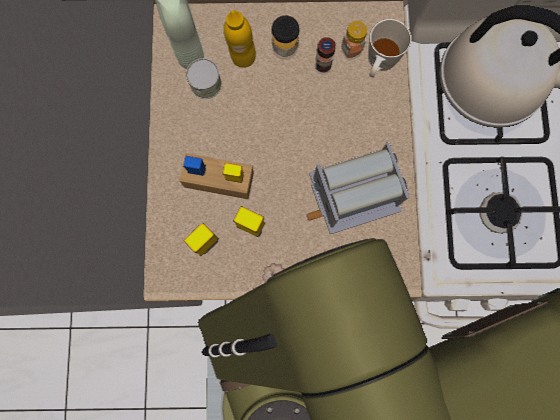

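The top view shows the blue gauge at (194,165) and a yellow one at (233,172), both in the rack. Two more yellow objects stand loose at (249,220) and (201,238). The machine is at (360,190), with its crank side toward +y (image left). The yellow one in the rack looks smallest and is the one in a slot. I'll confirm that with measurements and a crop.

```bash
cat > m.py <<'E'
from h import *
def blobs(p,W,lo,hi,zmin,box):
    h=cv2.cvtColor(p,cv2.COLOR_BGR2HSV); m=cv2.inRange(h,lo,hi); 
    k=np.zeros_like(m); y0,y1,x0,x1=box; k[y0:y1,x0:x1]=1; m=m*k
    n,l,s,c=cv2.connectedComponentsWithStats(m)
    for j in range(1,n):
        if s[j,4]<40: continue
        P=W[l==j]; zt=np.percentile(P[:,2],90); T=P[P[:,2]>zt-6]
        (cx,cy),(a,b),an=cv2.minAreaRect((T[:,:2]).astype(np.float32))
        B=cv2.boxPoints(((cx,cy),(a,b),an)); e=B[1]-B[0]; g=B[2]-B[1]; e=e if np.linalg.norm(e)>np.linalg.norm(g) else g
        print(c[j].round(),"ztop",zt.round(1),"zmin",P[:,2].min().round(1),"ctr",round(cx,1),round(cy,1),"mean",T.mean(0).round(1),"size",round(a,1),round(b,1),"long axis yaw",round(np.arctan2(e[1],e[0])%np.pi,3))
E
python3 - <<'E'
from m import *
D=np.load("top0.npz"); p,W=D["p"],D["W"]
bx=(140,260,160,300)
print("Y");blobs(p,W,(22,150,80),(35,255,255),0,bx)
print("B");blobs(p,W,(100,130,60),(125,255,255),0,bx)
# machine: rollers, points in z band
reg=np.zeros(p.shape[:2],bool); reg[130:240,300:415]=1
for lo,hi in((60,90),(95,140),(115,140)):
    q=W[reg&(W[...,2]>lo)&(W[...,2]<hi)]; print(lo,hi,len(q),cv2.minAreaRect(q[:,:2].astype(np.float32)))
rack=np.zeros(p.shape[:2],bool); rack[140:205,170:260]=1
q=W[rack&(abs(W[...,2]-65)<7)]; print("rack",cv2.minAreaRect(q[:,:2].astype(np.float32)),np.median(q[:,2]))
c=cv2.resize(p[135:260,165:425],None,fx=3,fy=3,interpolation=cv2.INTER_CUBIC); cv2.imwrite("pics/crop.png",c)
E
```

```text
Y
[233. 172.] ztop 127.4 zmin 73.2 ctr 356.4 60.9 mean [481.6  94.7 135.8] size 300.4 39.5 long axis yaw 0.263
[249. 221.] ztop 164.7 zmin 89.1 ctr 314.0 27.1 mean [374.3  60.  169.7] size 194.3 51.3 long axis yaw 0.502
[200. 239.] ztop 164.6 zmin 85.6 ctr 276.4 93.4 mean [340.  156.3 164.8] size 212.6 48.9 long axis yaw 0.781
B
[193. 165.] ztop 127.3 zmin 74.3 ctr 371.0 88.4 mean [497.3 175.3 136.8] size 351.4 35.1 long axis yaw 0.606
60 90 565 ((455.3441467285156, -158.6901397705078), (123.39576721191406, 225.78225708007812), 17.110654830932617)
95 140 3906 ((460.4360656738281, -173.1705322265625), (124.61711120605469, 172.33872985839844), 17.26995086669922)
115 140 2864 ((459.8559265136719, -172.91915893554688), (122.12285614013672, 161.58016967773438), 17.428150177001953)
rack ((493.80499267578125, 137.61045837402344), (150.51072692871094, 65.59320068359375), 78.64383697509766) 65.5920880596392
```

View pics/crop.png

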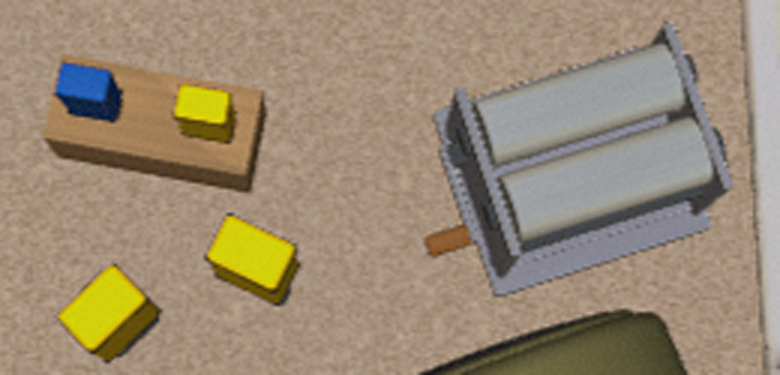

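Candidates: the rack yellow at (233,172) has its top at z≈127, while the loose ones at (249,221) and (200,239) are larger with tops at z≈165. The crop confirms the rack one is smallest and sits in the slot, so it's the target. Next I'll refine the poses with depth outliers removed.

```bash
python3 - <<'E'
from m import *
from scipy.optimize import least_squares
D=np.load("top0.npz"); p,W=D["p"],D["W"]
h=cv2.cvtColor(p,cv2.COLOR_BGR2HSV)
for n,lo,hi,(u,v),zt in(("Y",(22,150,80),(35,255,255),(233,172),126),("B",(100,130,60),(125,255,255),(194,165),126),("L1",(22,150,80),(35,255,255),(249,220),164),("L2",(22,150,80),(35,255,255),(201,238),164)):
    m=cv2.inRange(h,lo,hi)>0; k=np.zeros_like(m); k[v-22:v+22,u-22:u+22]=1
    q=W[m&k&(abs(W[...,2]-zt)<4)]; r=cv2.minAreaRect(q[:,:2].astype(np.float32)); print(n,len(q),q.mean(0).round(1),np.round(r[0],1),np.round(r[1],1),round(r[2],1))
reg=np.zeros(p.shape[:2],bool); reg[140:235,305:412]=1
P=W[reg&(W[...,2]>108)&(W[...,2]<127.5)]
def res(t,full=0):
    a=t[2]; d=P[:,:2]-t[:2]; x=d[:,0]*np.cos(a)+d[:,1]*np.sin(a)
    e=P[:,2]-t[3]-100-np.sqrt(np.clip(625-(abs(x)-28)**2,0,None))
    return e
f=lambda t:res([460+t[0]*np.cos(t[1]),-173+t[0]*np.sin(t[1]),t[1],t[2]])
s=least_squares(f,[0,.3,0],loss="soft_l1",f_scale=1); t=s.x
print("cyl",t,"rms med",np.median(abs(f(t))),"pt",460+t[0]*np.cos(t[1]),-173+t[0]*np.sin(t[1]))
E
```

```text
Y 186 [484.5  95.8 125.3] [484.6  95.8] [34.9 24.1] 79.1
B 172 [500.5 177.3 125.5] [500.6 177.5] [33.7 22.9] 76.8
L1 385 [375.6  60.6 162.8] [375.5  60.3] [49.3 33.3] 64.1
L2 387 [340.6 156.8 162.8] [340.5 156.9] [32.2 48.8] 45.0
cyl [0.45060842 0.2981263  0.04467001] rms med 1.4325282824568006 pt 460.43073142305457 -172.86764293576366
```

Call:
step_arm(series=[19, 43, 3, 0.0685, 0.3, 19, 43, 3, 0.0685, 0.3, 19, 43, 3, 0.0685, 0.3, 19, 43, 3, 0.0685, 0.3, 19, 43, 3, 0.0685, 0.3, 19, 43, 0, 0.0685, 0.3, 19, 43, 0, 0.0685, 0.3, 19, 43, 0, 0.0685, 0.3, 19, 43, 0, 0.0685, 0.3, 19, 43, 0, 0.0685, 0.3, 19, 43, 0, 0.0685, 0.3, 19, 43, 0, 0.0685, 0.3, 19, 43, 0, 0.0685, 0.3, 16, 40, 0, 0.0685, 0.3, 0, 0, 0, 0, 0.3, 0, 0, 0, 0, 0.3], squeeze=25)

```text
clock: 2.1
eef_pos: [484.3, 95.2, 245.1]
eef_rot: [-3.141, 0.0, 1.373]
wrist_force: [-0.4, -0.3, 0.2]
finger_gap: 65.8
finger_force: 0.0
```

Call:
step_arm(series=[0.5, 0.5, -25, 0, 0.3, 0, 0, -30, 0, 0.3, 0, 0, -30, 0, 0.3, 0, 0, -25, 0, 0.3, 0, 0, -15, 0, 0.3, 0, 0, -10.5, 0, 0.3, 0, 0, 0, 0, 0.3, 0, 0, 0, 0, 0.3])

```text
clock: 3.1
eef_pos: [485.5, 96.1, 110.6]
eef_rot: [3.141, -0.0, 1.374]
wrist_force: [0.2, -0.4, -0.3]
finger_gap: 65.7
finger_force: 0.0
```

```bash
python3 - <<'E'
from h import *
p,d,W=cam("side"); q,_,_=cam("top")
cv2.imwrite("pics/g.png",np.hstack([cv2.resize(p[60:330,80:360],(400,386)),cv2.resize(q[60:270,140:358],(400,386))]))
print(manip.read_state()["eef_pos"],manip.read_state()["wrist_force"])
E
```

```text
[485.45513194  96.19104189 110.60911952] [-0.59785037  0.42817125 -0.26322124]
```

View pics/g.png

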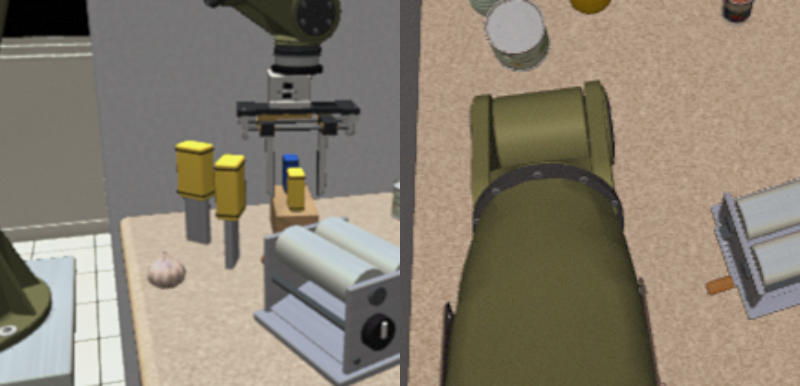

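The fingers at (269,170) and (322,160) straddle the small yellow handle at (296,188), with blue behind it. Closing now.

Call:
step_arm(series=[0, 0, 0, 0, 1, 0, 0, 0, 0, 1, 0, 0, 0, 0, 1, 0, 0, 0, 0, 1, 0, 0, 0, 0, 1, 0, 0, 0, 0, 1], squeeze=30)

```text
clock: 3.95
eef_pos: [485.2, 96.2, 109.9]
eef_rot: [3.142, -0.0, 1.374]
wrist_force: [0.1, 0.5, 0.9]
finger_gap: 23.9
finger_force: 30.0
```

Call:
step_arm(series=[0, 0, 10, 0, 1, 0, 0, 20, 0, 1, 0, 0, 30, 0, 1, 0, 0, 30, 0, 1, 0, 0, 30, 0, 1, 0, 0, 20, 0, 1, 0, 0, 10, 0, 1, 0, 0, 0, 0, 1])

```text
clock: 4.95
eef_pos: [485.2, 96.2, 260.3]
eef_rot: [3.141, -0.0, 1.374]
wrist_force: [-1.0, 0.1, -0.6]
finger_gap: 23.8
finger_force: 30.0
```

Call:
step_arm(series=[-2.6, -13, 0, 0.0495, 1, -2.6, -25, 0, 0.0495, 1, -2.6, -33, 0, 0.0495, 1, -2.6, -35, 0, 0.0495, 1, -2.6, -35, 0, 0.0495, 1, -2.6, -35, 0, 0.0495, 1, -2.6, -33, 0, 0.0495, 1, -2.6, -30, 0, 0.0495, 1, -2.6, -20, 0, 0.0495, 1, -2.8, -10.5, 0, 0.0495, 1, 0, 0, 0, 0, 1, 0, 0, 0, 0, 1])

```text
clock: 6.45
eef_pos: [458.9, -172.9, 259.5]
eef_rot: [-3.141, -0.001, 1.868]
wrist_force: [-0.0, -0.5, -0.4]
finger_gap: 24.0
finger_force: 30.0
```

```bash
python3 - <<'E'
from h import *
p,d,W=cam("side"); cv2.imwrite("pics/o.png",cv2.resize(p[60:330,200:460],(780,600*270//200*0+ 600)))
h=cv2.cvtColor(p,cv2.COLOR_BGR2HSV); m=cv2.inRange(h,(22,150,60),(35,255,255)); m[:,380:]=0; m[:,:225]=0
q=W[(m>0)&(W[...,2]>100)]; print(len(q),np.median(q,0),np.percentile(q,[2,98],axis=0))
E
```

```text
1521 [388.67106075  30.96500647 164.57242257] [[ 351.43215492 -195.10713626  102.97988963]
 [ 470.2126336   142.93809512  277.08511938]]
```

View pics/o.png

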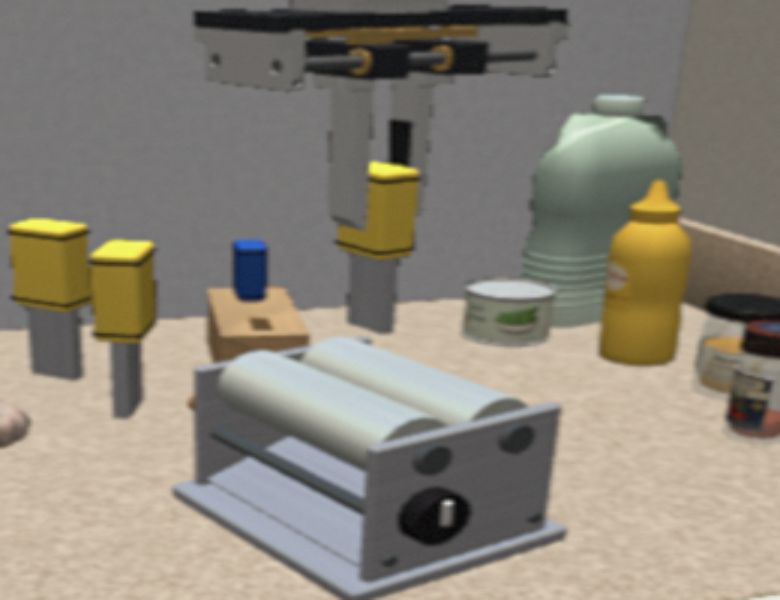

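The gauge is held upright above the rollers: blade tip at (370,325) in the crop, gap below it at about (350,390). The slot it left is empty and blue is untouched. Lowering now.

Call:
step_arm(series=[0, 0, -12, 0, 1, 0, 0, -16, 0, 1, 0, 0, -10, 0, 1, 0, 0, -6, 0, 1, 0, 0, -4, 0, 1, 0, 0, -4, 0, 1, 0, 0, -4, 0, 1, 0, 0, 0, 0, 1])

```text
clock: 7.5
eef_pos: [459.0, -173.3, 203.8]
eef_rot: [3.142, -0.0, 1.869]
wrist_force: [1.7, -0.1, -1.7]
finger_gap: 24.2
finger_force: 30.0
```

Call:
step_arm(series=[0, 0, -3, 0, 1, 0, 0, -4, 0, 1, 0, 0, -4, 0, 1, 0, 0, -4, 0, 1, 0, 0, -4, 0, 1, 0, 0, 0, 0, 1])

```text
clock: 8.25
eef_pos: [458.9, -173.2, 184.5]
eef_rot: [-3.141, -0.001, 1.869]
wrist_force: [1.6, 0.1, -1.7]
finger_gap: 24.0
finger_force: 30.0
```

Call:
step_arm(series=[0, 0, -4, 0, 1, 0, 0, -4, 0, 1, 0, 0, -4, 0, 1, 0, 0, -4, 0, 1, 0, 0, -2, 0, 1])

```text
clock: 8.88
eef_pos: [459.0, -173.3, 166.6]
eef_rot: [-3.142, -0.0, 1.869]
wrist_force: [0.6, 0.6, 0.7]
finger_gap: 23.6
finger_force: 30.0
```

```bash
python3 - <<'E'
from h import *
p,d,W=cam("side"); cv2.imwrite("pics/i.png",cv2.resize(p[110:310,240:420],(540,600)))
q,d,W=cam("top"); s=manip.read_state(); print(s["eef_pos"],s["wrist_force"],s["moment"])
E
```

```text
[ 458.89741623 -173.28128679  166.60466272] [ 1.9828218   1.13856734 -2.145592  ] [ 0.01791464 -0.63253588  0.08548388]
```

View pics/i.png

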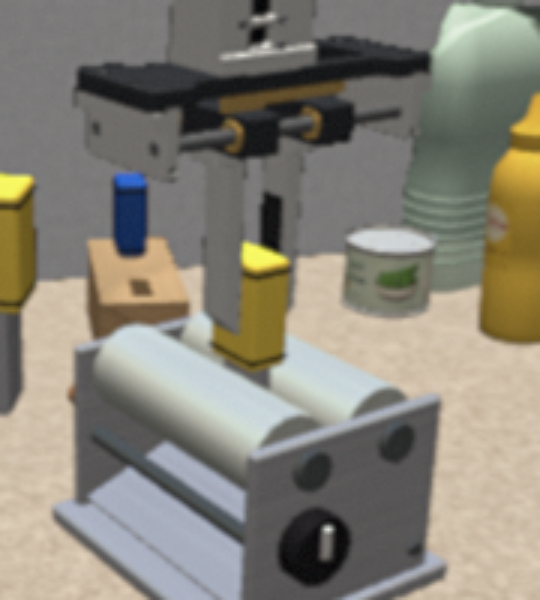

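The blade is between the rollers, with the handle's underside at about (250,365) just above them. Easing down to seat it.

Call:
step_arm(series=[0, 0, -1.5, 0, 1, 0, 0, -1.5, 0, 1, 0, 0, -1, 0, 1, 0, 0, -0.5, 0, 1, 0, 0, 0, 0, 1])

```text
clock: 9.6
eef_pos: [459.0, -173.4, 162.5]
eef_rot: [3.142, 0.0, 1.869]
wrist_force: [1.0, 0.3, 2.4]
finger_gap: 23.9
finger_force: 30.0
```

Call:
step_arm(series=[0, 0, -0.5, 0, 1, 0, 0, 0, 0, 1, 0, 0, 0, 0, 0.3, 0, 0, 0, 0, 0.3, 0, 0, 0, 0, 0.3, 0, 0, 0, 0, 0.3, 0, 0, 10, 0, 0.3, 0, 0, 25, 0, 0.3, 0, 0, 30, 0, 0.3, 0, 0, 30, 0, 0.3, 0, 0, 25, 0, 0.3, 0, 0, 0, 0, 0.3, 0, 0, 0, 0, 0.3])

```text
clock: 11.22
eef_pos: [458.7, -173.2, 281.2]
eef_rot: [-3.141, -0.001, 1.869]
wrist_force: [0.7, 0.7, 0.1]
finger_gap: 65.6
finger_force: 0.0
```

```bash
python3 - <<'E'
from h import *
p,d,W=cam("side"); cv2.imwrite("pics/f.png",cv2.resize(p[110:310,240:420],(540,600)))
h=cv2.cvtColor(p,cv2.COLOR_BGR2HSV); m=cv2.inRange(h,(22,150,60),(35,255,255))>0
q=W[m&(np.linalg.norm(W[...,:2]-[459,-173],axis=-1)<50)]; print(len(q),q.min(0),q.max(0))
E
```

```text
831 [ 442.32817753 -196.65176757  121.85980095] [ 472.60298887 -160.90534707  180.67102791]
```

View pics/f.png

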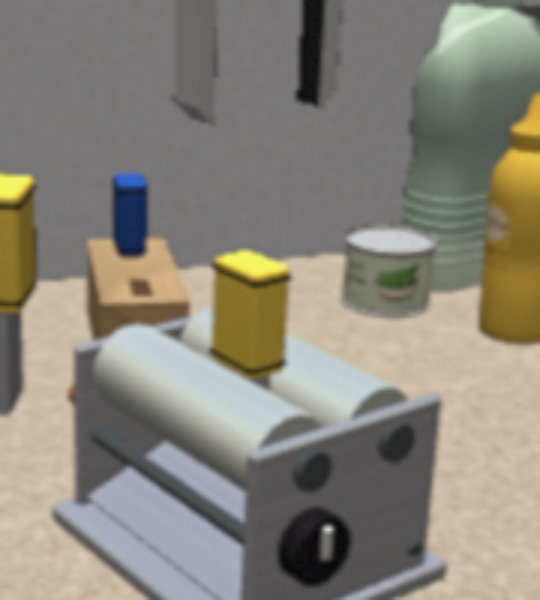

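The gauge stands upright on the rollers at (250,310) with its top at z≈180, so it is seated. The fingers are clear above it and blue is still in the rack.

```bash
python3 -c "
from cell import manip; print(manip.sign_off())"
```

```text
the job is handed in; nothing more can be done
None
```

The small yellow gauge is seated upright between the rollers and released, the blue gauge is still in the rack, and I handed the job in at about 11 s; the hand-in returned no verdict.

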